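Set a carving panel against its fence and swing the hold-downs over it

ROBOT

A 7-joint arm with a two-finger parallel gripper is mounted at the origin on the work surface. World frame = base frame: x ahead of the robot, y to its left, z up, the work surface at z = 0. Lengths are in m, angles in rad, forces in N, time in s.
With the tool pointing down it reaches from about 0.425 to 1.025 m from the base axis. Payload 9.4 kg.
Tool frame: the origin (TCP) lies midway between the tips of the shut fingers; the grasp point (between the pads) lies 19 mm behind it; z points along the fingers, y is the line along which they close (so a half turn about z gives the same grasp; the last joint's range is limited). The gripper opens to 85 mm and grips with 20 to 120 N. Pads are 22 mm wide; open, the fingers measure 114 mm over their backs; the gripper's body (76 mm by 85 mm) begins 54 mm behind the grasp point. The pads swing forward as they close: fully open they stand 13 mm farther back than shut.
Start: joints at [-1.335, 0.599, -0.003, 1.599, 0.002, 0.943, -0.08], TCP at [0.223, 0.69, 0.231] pointing down, gripper open.
Joint ranges: [-2.57, 2.57], [-0.35, 1.97], [-1.29, 1.29], [0.11, 2.56], [-1.05, 4.19], [0.11, 1.86], [-2.63, 2.63]. Speed limits (rad/s): [2.22, 2.22, 3.01, 3.01, 3.14, 3.14, 3.14].

INTERFACE

Orientations are given as a unit quaternion [w, x, y, z].
In Python, from plant import manip, read_camera, camera_params gives the robot as it stands.
- The arm moves only by the shell command python3 -m handwheel 'ROWS' [FORCE]. ROWS is JSON, a list of rows, each a list of 7 numbers: the opening, from 0 (shut) to 1 (fully open), then the shift along the world's x, y, z in units of 0.05 m (1.0 is 0.05 m), then the turn, a rotation vector about the world's x, y, z in units of 0.12 rad (1.0 is 0.12 rad). In form: [[claw, dx, dy, dz, wx, wy, wz], ...]. A call has 1 to 20 rows; each row shifts and turns the commanded pose from where the row before left it; what a row does not reach is not made up. A row lasts 1/8 s, in which the tool goes at most 62.5 mm and 10.7 degrees, less where a joint would pass 70% of its speed; a pose out of reach is approached as far as the arm can. A call with a number of a shift or a turn outside -1 to 1 is refused whole. A call with a gripper value outside its range is refused whole. The fingers move at their own pace and stop on an object; FORCE is the grip in N (left out, the last holds). Time passes only in rows, so rows that do not move let the fingers close. It gives the time, the measured TCP pose, the force, the opening and the grip force at its end, in the units of the state.
- manip.state(): the state, without advancing time (a new reading comes with each control period).
- read_camera(name): name is "scene" or "top"; returns the picture (384x512x3 uint8, red, green, blue); there is no depth.
- camera_params(name): a dict with "intrinsics" (3x3 intrinsics, pixels), "dist_coeffs" ([k1, k2, p1, p2, k3] as OpenCV has them; the pictures are not rectified), "position" and "orientation" of the camera in the world. Camera axes: x right, y down, z forward; pixel columns grow to the right and rows downward; lengths in m; the calibration is good to about 2 mm. A picture is of the moment at which its call begins. camera_params takes no time and is no camera call.
- manip.sign_off(): hands the job in; it is judged then, once.
The state is a dict: "clock": time; "joint_pos": joint angles; "joint_vel": joint speeds; "joint_efforts": joint torques, N m; "eef_pos": TCP position; "ee_rot": TCP orientation; "contact_force": force on the tool from outside, world axes, zero at the start; "wrist_torque": the same for the moment, N m; "gripper_width": finger opening in m; "grasp_force": force on a finger pad.
Only numpy, scipy, OpenCV 4.12 (cv2) and the standard library are available. Lean on these libraries where they do the work, as an engineer would, in place of code of your own. Each camera call takes 0.05 s, during which the arm holds its last target. There are 200 camera calls.

TASK

The relief panel lies loose on the carving board: push it with a fingertip, away from the robot, until it sits snugly against the fence at the far end, sliding it and never lifting it. Then, with one finger, push the left and right hold-down arms round on their pivots until each points square across the panel to hold it down. Leave the mallet, the jar and the gouges where they are.

Things in the scene. Friction and masses are not known exactly. Their poses are not given: they have to be found in the camera images.
- board: fixed wooden board, 260 mm (own x) by 320 mm (y), 12 mm thick; origin at the centre of its underside, on the table; x points away from the robot to the fence, y left, z up. Two side rails (8 mm wide, tops 28 mm above the table), inner faces at y = +98 and -98 mm, guide the panel; the near end is open
- fence (a point): middle of the fence's panel-side face, at x = +90 mm in the board's frame, 21 mm above the table. The fence is a wooden bar 212 mm long across the far end of the board, its top 30 mm above the table
- panel_mid (a point): centre, half-way up, of the loose wooden panel, 140 mm (x) by 190 mm (y) by 22 mm, 0.4 kg, flat on the board between the rails (3 mm play each side). Its top is 34 mm above the table; a carved field of little roof tiles (100 by 76 mm) in its middle stands 3 mm higher. Axes as the board's. Against the fence it is at x = +20 mm in the board's frame; it starts 30 to 55 mm short of that
- left_arm (a joint): hinge of the left arm about the vertical, rad, counter-clockwise from above. 0 (and equally 6.283, the same pose): the arm points square across the panel, along the board's own -y (to the right); 3.142: straight outwards. It turns either way, light friction (about 2 N at the tip), no spring, no stop from 0 to 6.283 (stops at -0.6 and 6.88), and stays where it is left
- left_pivot (a point): the left arm's pivot: on the hinge axis, level with the arm's top face, 64 mm above the table. A bolt head 22 mm wide stands 9 mm above it. Below it is a fixed post 38 mm square, 42 mm high above the table, outside the side rail; its place along the rail varies
- left_tip (a point): the end of the left arm on its centre line, at its top face, 85 mm from the pivot. The arm is a flat aluminium bar 24 mm wide and 20 mm thick, underside 44 mm and top 64 mm above the table; a round rubber foot (18 mm wide, 62 mm from the pivot) hangs 8 mm below it and passes 2 mm above the panel's border
- right_arm (a joint): hinge of the right arm about the vertical, rad, counter-clockwise from above. 0 (and equally 6.283, the same pose): the arm points square across the panel, along the board's own +y (to the left); 3.142: straight outwards. It turns either way, light friction (about 2 N at the tip), no spring, no stop from 0 to 6.283 (stops at -0.6 and 6.88), and stays where it is left
- right_pivot (a point): the right arm's pivot: on the hinge axis, level with the arm's top face, 64 mm above the table. A bolt head 22 mm wide stands 9 mm above it. Below it is a fixed post 38 mm square, 42 mm high above the table, outside the side rail; its place along the rail varies
- right_tip (a point): the end of the right arm on its centre line, at its top face, 85 mm from the pivot. The arm is a flat aluminium bar 24 mm wide and 20 mm thick, underside 44 mm and top 64 mm above the table; a round rubber foot (18 mm wide, 62 mm from the pivot) hangs 8 mm below it and passes 2 mm above the panel's border
- mallet: bystander: carver's round wooden mallet standing on its head, 92 mm wide, 235 mm tall, right of the board; origin at the centre of its underside
- jar: bystander: amber glass jar with a black cap, 70 mm wide, 90 mm tall, left of the board; origin at the centre of its underside
- gouge_a: bystander: gouge lying on the table beyond the fence on the left, 253 mm long, 24 mm wide, 22 mm high; origin under its handle, near the ferrule, x along it to the cutting edge
- gouge_b: bystander: wider-bladed gouge lying beyond the fence on the right, 253 mm long, 24 mm wide, 22 mm high; origin under its handle, near the ferrule, x along it to the cutting edge
Not all that is in view belongs to the job. What is meant by the part that bears panel_mid is not turquoise, and is the smaller of those in its own colour.

How it is judged:
On the way, in this order (a step that is already met when the one before it is completed fails the run):
1. the panel is against the fence (gap under 4 mm), both arms still swung aside (x of panel_mid in the frame of board above 0.016 m and z of panel_mid in the frame of board below 0.027 m and value of joint left_arm between 0.8 and 5.48319 rad and value of joint right_arm between 0.8 and 5.48319 rad), for 0.1 s.
2. both arms point across the panel (within 17 degrees) ((value of joint left_arm between -0.3 and 0.3 rad or value of joint left_arm between 5.98319 and 6.58319 rad) and (value of joint right_arm between -0.3 and 0.3 rad or value of joint right_arm between 5.98319 and 6.58319 rad)), for 0.2 s.
At the end, for the whole second after the job is handed in: the panel lies flat on the board within 4 mm of the fence, and both hold-down arms point across the panel within 0.3 rad (17 degrees) of square, all at rest (all of step 2 and x of panel_mid in the frame of board above 0.016 m and z of panel_mid in the frame of board below 0.027 m and velocity of joint left_arm between -0.05 and 0.05 rad/s and velocity of joint right_arm between -0.05 and 0.05 rad/s); the robot touches nothing.
It fails at once if the panel is lifted more than 8 mm or tipped (z of panel_mid in the frame of board above 0.031 m or angle between panel_mid's own z axis and vertical above 0.12 rad).
It fails at once if the mallet, the jar or a gouge is moved more than 25 mm or knocked over (distance of any of mallet, jar, gouge_a, gouge_b from where it was at the start of the episode above 0.025 m or angle between any of mallet, jar's own z axis and vertical above 0.5 rad).
It also fails if it takes over 69 s, if anything falls off the work surface, if the arm or the gripper's body presses on something with over 40 N, if the wrist force passes 120 N, or if a joint passes its speed limit or range.

## Working session

There is one attempt and no reset: what is moved stays moved. The work goes in short steps, Python scripts to look and compute and a shell command to move; the robot and the scene stay as the last step left them, time stands still between calls to the robot, and variables do not carry over. Pictures are saved under pics/ and viewed, at most 10 in all, crops included, and the job is handed in when it is done.

```bash
ls; mkdir -p pics
cat > h.py <<'E'
import numpy as np,cv2
from scipy.spatial.transform import Rotation as R
from plant import manip, read_camera, camera_params
def cam(n):
    c=camera_params(n); q=np.array(c['orientation']); return np.array(c['intrinsics'],float),np.array(c['dist_coeffs'],float),np.array(c['position']),R.from_quat(q[[1,2,3,0]]).as_matrix()
def pix2w(n,uv,z):
    K,d,p,M=cam(n); u=cv2.undistortPoints(np.array(uv,float).reshape(-1,1,2),K,d).reshape(-1,2)
    r=np.c_[u,np.ones(len(u))]@M.T; return p+r*((np.asarray(z)-p[2])/r[:,2])[:,None]
def w2pix(n,P):
    K,d,p,M=cam(n); return cv2.projectPoints((np.array(P,float).reshape(-1,3)-p)@M,np.zeros(3),np.zeros(3),K,d)[0].reshape(-1,2)
def save(n,f,crop=None,s=1):
    im=read_camera(n)[:,:,::-1]
    if crop: a,b,c,e=crop; im=im[b:e,a:c]
    cv2.imwrite(f,cv2.resize(im,None,fx=s,fy=s,interpolation=cv2.INTER_CUBIC))
E
python3 - <<'E'
from h import *
save('top','pics/t0.png',s=1.5);save('scene','pics/s0.png',s=1.5)
for n in('top','scene'): print(cam(n))
s=manip.state();print(s['clock'],s['eef_pos'],s['ee_rot'])
E
```

```text
pics
(array([[423.76166927,   0.        , 254.89222087],
       [  0.        , 423.76166927, 196.98155669],
       [  0.        ,   0.        ,   1.        ]]), array([-0.09461196,  0.        ,  0.        ,  0.        ,  0.        ]), array([0.4567288 , 0.01779757, 1.3501593 ]), array([[ 0.01880921, -0.99823786,  0.05627953],
       [-0.99976144, -0.0194033 , -0.01002831],
       [ 0.01110265, -0.05607748, -0.99836469]]))
(array([[368.91104983,   0.        , 256.54181963],
       [  0.        , 368.91104983, 189.74191879],
       [  0.        ,   0.        ,   1.        ]]), array([-0.03327424,  0.        ,  0.        ,  0.        ,  0.        ]), array([1.04189809, 0.72552038, 0.69521868]), array([[-0.80256859,  0.35872124, -0.47665788],
       [ 0.5963158 ,  0.45954737, -0.65819729],
       [-0.01706247, -0.8124871 , -0.58272943]]))
0.1 [0.22296349 0.68942909 0.23049872] [-5.15935635e-05  1.55721597e-01  9.87800744e-01 -6.86277752e-04]
```

View pics/t0.png

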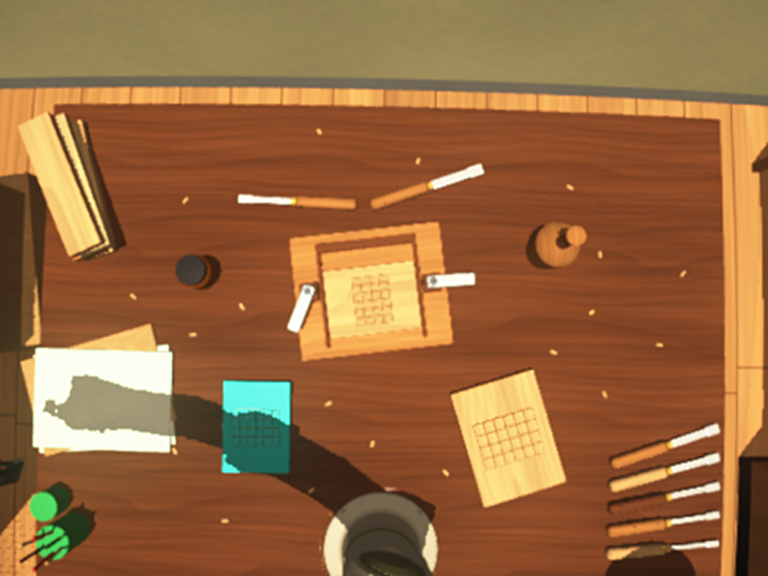

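View pics/s0.png

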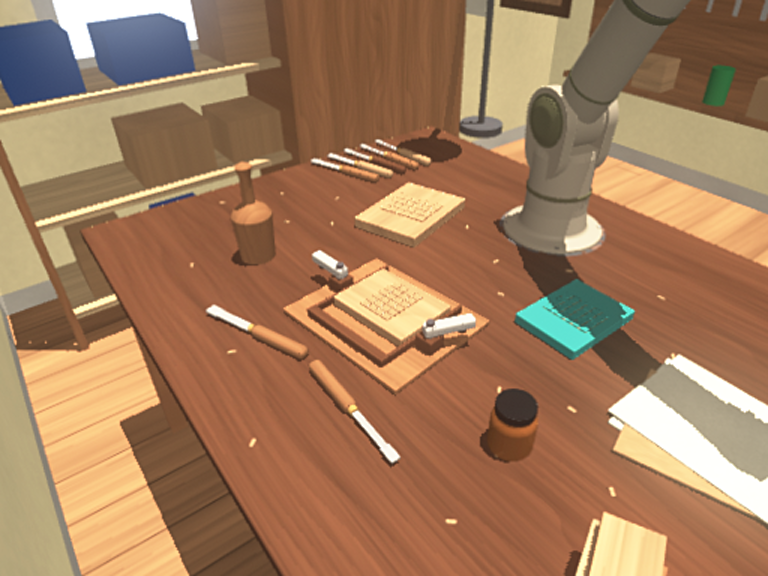

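The top view (1.5x) shows three tiled panels. One is on the board at (372,300), one is plain wood at (508,438), and one is turquoise at (257,426). The one meant is the board panel: it isn't turquoise, and it looks like the smaller of the two wood-coloured ones. The left arm points back and outwards from about (308,291), and the right arm points straight out from (432,281). I'll confirm this in an enlarged crop.

Run:
```python
from h import *
save('top','pics/t1.png',(185,140,325,245),5.7)
```

```text
(no output)
```

View pics/t1.png

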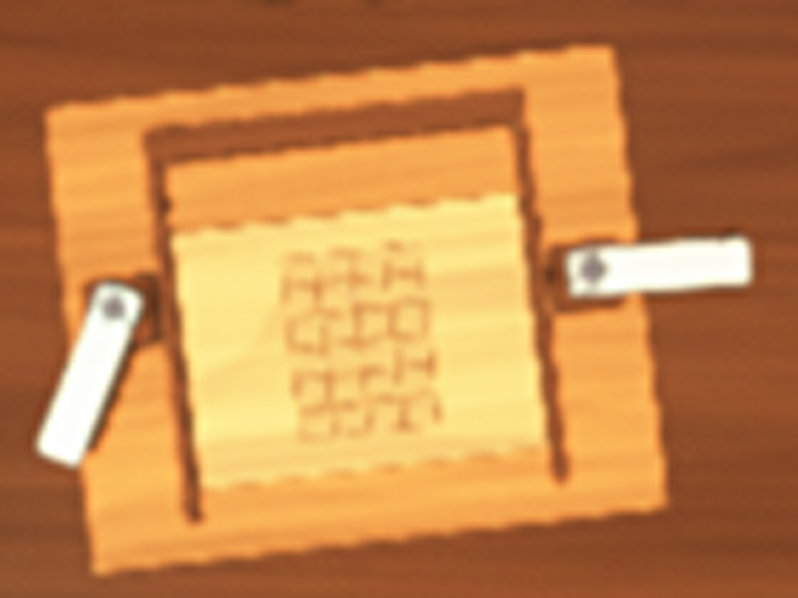

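The crop shows the wooden panel between the rails, about 40 mm short of the dark fence. Its corners are (172,236), (516,194), (546,446) and (205,490). The pivots are at (113,307) and (594,268), and the arm tips at (56,455) and (750,262). I'll compute positions from these.

```bash
cat > m.py <<'E'
from h import *
def c2w(pts,z): return pix2w('top',(np.array(pts,float)+.5)/5.7-.5+[185,140],z)
B=c2w([(46,112),(614,46),(668,508),(95,574)],.012)   # FL FR NR NL
m=np.array([[.13,.16],[.13,-.16],[-.13,-.16],[-.13,.16]])
bc=B[:,:2].mean(0); z=((B[:,0]-bc[0])+1j*(B[:,1]-bc[1])); yaw=np.angle((z*np.conj(m[:,0]+1j*m[:,1])).sum())
Rb=np.array([[np.cos(yaw),-np.sin(yaw)],[np.sin(yaw),np.cos(yaw)]])
tob=lambda P:(np.atleast_2d(P)[:,:2]-bc)@Rb
tow=lambda b:np.atleast_2d(b)@Rb.T+bc
E
python3 - <<'E'
from m import *
np.set_printoptions(precision=4,suppress=True)
print('board',bc,np.degrees(yaw),'\n',tob(B))
P=c2w([(172,236),(516,194),(546,446),(205,490)],.034);print('panel',tob(P),tob(P).mean(0), 'mean sides',np.linalg.norm(P-np.roll(P,1,0),axis=1))
O=c2w([(508,438)],.03) if 0 else pix2w('top',np.array([(452,394),(533,370),(565,480),(485,506)])/1.5,.022);print('other',np.linalg.norm(O-np.roll(O,1,0),axis=1))
pv=c2w([(113,307),(594,268)],.073);tp=c2w([(56,455),(750,262)],.064)
print('piv',pv[:,:2],tob(pv),'tip',tp[:,:2],tob(tp))
print('jar, mallet base',pix2w('top',np.array([(193,270)])/1.5,.09), pix2w('top',np.array([(557,245)])/1.5,.05))
d=tob(tp)-tob(pv);a=np.arctan2(d[:,1],d[:,0]);print('q',a[0]+np.pi/2,a[1]-np.pi/2,np.linalg.norm(d,axis=1))
print('push',tow([[-.155,0],[-.11,0],[-.053,0]]))
s=manip.state();print(s['clock'],s['eef_pos'],s['ee_rot'],s['contact_force'])
E
```

```text
board [0.542  0.0294] 7.63327215818537 
 [[ 0.129   0.1596]
 [ 0.1301 -0.1602]
 [-0.1296 -0.1592]
 [-0.1295  0.1599]]
panel [[ 0.0496  0.0955]
 [ 0.0512 -0.0942]
 [-0.0877 -0.0944]
 [-0.0903  0.0928]] [-0.0193 -0.0001] mean sides [0.1399 0.1897 0.1389 0.1872]
other [0.2439 0.1779 0.241  0.1772]
piv [[ 0.5365  0.1576]
 [ 0.5622 -0.0971]] [[ 0.0116  0.1278]
 [ 0.0032 -0.128 ]] tip [[ 0.4575  0.187 ]
 [ 0.5678 -0.1817]] [[-0.0627  0.1674]
 [-0.0024 -0.2126]]
jar, mallet base [[0.5714 0.3849 0.09  ]] [[ 0.6423 -0.3567  0.05  ]]
q 4.222637727285301 -3.2079490504664623 [0.0842 0.0848]
push [[0.3883 0.0088]
 [0.4329 0.0148]
 [0.4894 0.0223]]
0.15 [0.223  0.6895 0.2306] [-0.      0.1557  0.9878 -0.0006] [ 0.4597 -0.2976  0.9386]
```

Board: centre (0.542, 0.029), yaw 7.6°. The panel sides come out at 140 x 189 mm, against 242 x 178 mm for the other wooden one, so the panel on the board is confirmed as the smaller. It needs 39 mm of travel. The arms are at 4.22 rad (left) and 3.08 rad (right). Next I move above the near side of the panel with the gripper shut.

```bash
python3 -m handwheel '[[0,0.3,-0.96,0,0,0,0.27],[0,0.3,-0.96,0,0,0,0.27],[0,0.3,-0.96,0,0,0,0.27],[0,0.3,-0.96,0,0,0,0.27],[0,0.3,-0.96,0,0,0,0.27],[0,0.3,-0.96,0,0,0,0.27],[0,0.3,-0.96,0,0,0,0.27],[0,0.3,-0.96,0,0,0,0.27],[0,0.3,-0.96,0,0,0,0.27],[0,0.3,-0.96,0,0,0,0.27],[0,0.3,-0.96,0,0,0,0.27],[0,0.3,-0.96,0,0,0,0.27],[0,0.3,-0.96,0,0,0,0.27],[0,0.3,-0.96,0,0,0,0.27],[0,0,0,0,0,0,0],[0,0,0,0,0,0,0]]'
```

```text
clock: 2.15
eef_pos: [0.4329, 0.0181, 0.2312]
ee_rot: [-0.0, -0.07, 0.998, 0.0]
contact_force: [0.6, -0.2, 0.2]
gripper_width: 0.0003
grasp_force: 0.0
```

```bash
python3 -m handwheel '[[0,0,-0.06,-0.8,0,0,0],[0,0,0,-0.8,0,0,0],[0,0,0,-0.8,0,0,0],[0,0,0,-0.8,0,0,0],[0,0,0,-0.5,0,0,0],[0,0,0,-0.3,0,0,0],[0,0,0,-0.2,0,0,0],[0,0,0,0,0,0,0]]'
python3 - <<'E'
from m import *
save('scene','pics/s1.png',(170,150,350,270),4.4); print(tob(manip.state()['eef_pos']))
E
```

```text
clock: 3.15
eef_pos: [0.4334, 0.0157, 0.0266]
ee_rot: [-0.003, -0.072, 0.997, -0.0]
contact_force: [0.3, 1.0, 0.3]
gripper_width: -0.0001
grasp_force: 0.0
[[-0.10931045  0.00061472]]
```

View pics/s1.png

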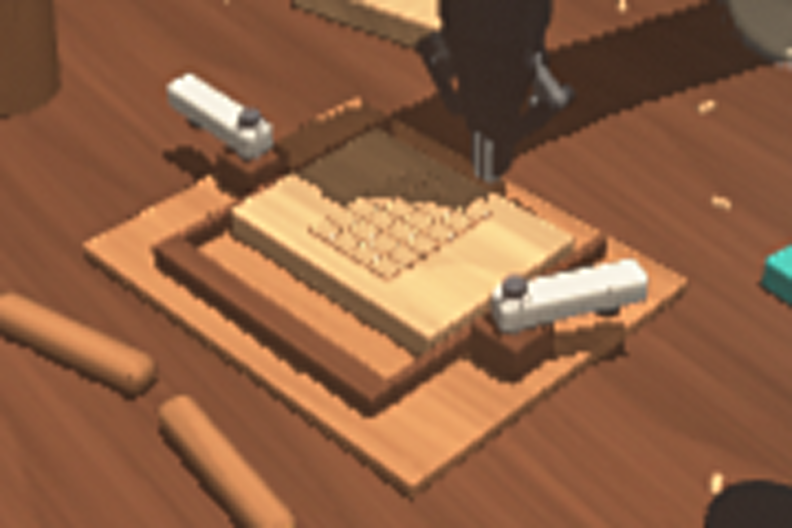

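The fingers are behind the panel's near edge, tips at about (485,175), just above the board, and both arms are clear. Now I push along the board's x axis.

```bash
python3 -m handwheel '[[0,0,0,-0.08,0,0,0],[0,0.1,0.013,0,0,0,0],[0,0.1,0.013,0,0,0,0],[0,0.08,0.01,0,0,0,0],[0,0.08,0.01,0,0,0,0],[0,0.08,0.01,0,0,0,0],[0,0.08,0.01,0,0,0,0],[0,0.08,0.01,0,0,0,0],[0,0.08,0.01,0,0,0,0],[0,0.08,0.01,0,0,0,0],[0,0.08,0.01,0,0,0,0],[0,0,0,0,0,0,0]]'
python3 - <<'E'
from m import *
print(tob(manip.state()['eef_pos']))
E
```

```text
clock: 4.7
eef_pos: [0.4753, 0.0193, 0.0231]
ee_rot: [-0.003, -0.07, 0.998, -0.001]
contact_force: [-3.6, -0.9, 2.5]
gripper_width: 0.0
grasp_force: 1.7
[[-0.06743609 -0.00115327]]
```

```bash
python3 -m handwheel '[[0,0.06,0.01,0,0,0,0],[0,0.06,0.01,0,0,0,0],[0,0,0,0,0,0,0]]';python3 -m handwheel '[[0,0.06,0.01,0,0,0,0],[0,0,0,0,0,0,0]]'; python3 -m handwheel '[[0,0.04,0.01,0,0,0,0],[0,0,0,0,0,0,0]]'
python3 - <<'E'
from m import *
print(tob(manip.state()['eef_pos']))
E
```

```text
clock: 5.08
eef_pos: [0.4815, 0.0204, 0.023]
ee_rot: [-0.003, -0.07, 0.998, -0.001]
contact_force: [-4.2, -0.6, 2.6]
gripper_width: -0.0001
grasp_force: 1.9
clock: 5.32
eef_pos: [0.4824, 0.0205, 0.0229]
ee_rot: [-0.005, -0.071, 0.997, -0.001]
contact_force: [-9.1, -0.4, 6.6]
gripper_width: -0.0003
grasp_force: 4.7
clock: 5.58
eef_pos: [0.4824, 0.0205, 0.0228]
ee_rot: [-0.006, -0.071, 0.997, -0.002]
contact_force: [-14.4, -1.0, 10.1]
gripper_width: 0.0001
grasp_force: 7.2
[[-0.06019575 -0.00084605]]
```

The force climbs with no further motion, so the panel is seated. I back off, rise and look.

```bash
python3 -m handwheel '[[0,-0.3,-0.04,0,0,0,0],[0,-0.2,-0.02,0,0,0,0],[0,0,0,0.8,0,0,0],[0,0,0,0.9,0,0,0],[0,0,0.6,0.5,0,0,0],[0,0,1,0,0,0,0],[0,0,1,0,0,0,0],[0,0,1,0,0,0,0],[0,0,0,0,0,0,0]]'
python3 - <<'E'
from m import *
save('top','pics/t2.png',(185,140,325,245),5.7)
print(tob(manip.state()['eef_pos']))
E
```

```text
clock: 6.7
eef_pos: [0.4619, 0.2036, 0.1334]
ee_rot: [-0.002, -0.073, 0.997, 0.001]
contact_force: [-0.2, -0.7, -0.4]
gripper_width: -0.0001
grasp_force: 0.0
[[-0.05680995  0.18040311]]
```

View pics/t2.png

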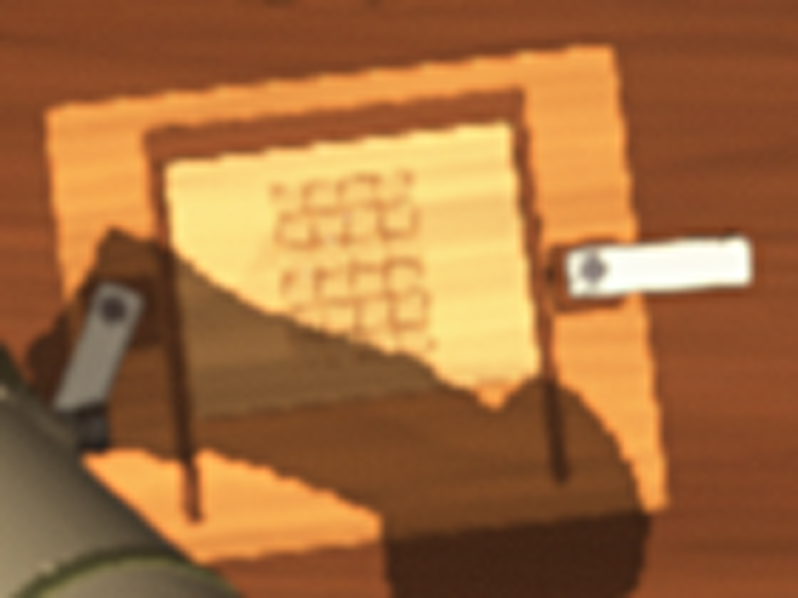

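The panel's far edge now sits against the fence and both arms are untouched. Next I work out the sweep rows for the left arm.

```bash
cat > sweep.py <<'E'
from m import *
import sys
def plan(piv,th,side,r=.068,o0=.045,o=.023,start=None):
    # th: list of arm angles (board deg); side: -1 finger on cw side, +1 on ccw side
    W=[]
    for i,t in enumerate(th):
        a=np.radians(t); d=np.array([np.cos(a),np.sin(a)]); n=side*np.array([-d[1],d[0]])
        W.append(piv+r*d+(o0 if i==0 else o)*n)
    W=tow(np.array(W)); p=np.array(start[:2])
    for t,w in zip(th,W):
        print(t,w.round(4),((w-p)/.05).round(2)); p=w
E
python3 - <<'E'
from sweep import *
s=manip.state()['eef_pos']
plan(np.array([.0116,.1278]),[152,152]+list(range(162,263,10))+[266,270],-1,start=s); print(s)
E
```

```text
152 [0.4884 0.2234] [0.53 0.46]
152 [0.4807 0.2028] [-0.15 -0.41]
162 [0.4737 0.1925] [-0.14 -0.21]
172 [0.4686 0.181 ] [-0.1  -0.23]
182 [0.4656 0.1689] [-0.06 -0.24]
192 [0.4647 0.1564] [-0.02 -0.25]
202 [0.466 0.144] [ 0.03 -0.25]
212 [0.4694 0.1319] [ 0.07 -0.24]
222 [0.4749 0.1207] [ 0.11 -0.23]
232 [0.4823 0.1105] [ 0.15 -0.2 ]
242 [0.4913 0.1018] [ 0.18 -0.17]
252 [0.5016 0.0948] [ 0.21 -0.14]
262 [0.513  0.0897] [ 0.23 -0.1 ]
266 [0.5178 0.0883] [ 0.1  -0.03]
270 [0.5227 0.0871] [ 0.1  -0.02]
[0.46169026 0.20064019 0.1330433 ]
```

```bash
python3 -m handwheel '[[0,0.53,0.46,0,0,0,0],[0,0,0,0,0,0,0],[0,0,0,-0.8,0,0,0],[0,0,0,-0.6,0,0,0],[0,0,0,-0.26,0,0,0],[0,0,0,0,0,0,0],[0,0,0,0,0,0,0]]'
```

```text
clock: 7.62
eef_pos: [0.4886, 0.2215, 0.0509]
ee_rot: [-0.002, -0.07, 0.998, -0.001]
contact_force: [0.3, 0.4, 0.1]
gripper_width: -0.0
grasp_force: 0.0
```

```bash
python3 -m handwheel '[[0,-0.15,-0.41,0,0,0,0],[0,-0.14,-0.21,0,0,0,0],[0,-0.1,-0.23,0,0,0,0],[0,-0.06,-0.24,0,0,0,0],[0,0,0,0,0,0,0],[0,0,0,0,0,0,0]]'
python3 - <<'E'
from sweep import *
s=manip.state()['eef_pos']
plan(np.array([.0116,.1278]),[182]+list(range(192,263,10))+[266,270],-1,o0=.023,start=s); print(s)
E
```

```text
clock: 8.38
eef_pos: [0.4656, 0.1668, 0.0499]
ee_rot: [-0.003, -0.07, 0.998, -0.001]
contact_force: [0.2, -0.2, -0.4]
gripper_width: -0.0001
grasp_force: 0.0
182 [0.4656 0.1689] [-0.    0.04]
192 [0.4647 0.1564] [-0.02 -0.25]
202 [0.466 0.144] [ 0.03 -0.25]
212 [0.4694 0.1319] [ 0.07 -0.24]
222 [0.4749 0.1207] [ 0.11 -0.23]
232 [0.4823 0.1105] [ 0.15 -0.2 ]
242 [0.4913 0.1018] [ 0.18 -0.17]
252 [0.5016 0.0948] [ 0.21 -0.14]
262 [0.513  0.0897] [ 0.23 -0.1 ]
266 [0.5178 0.0883] [ 0.1  -0.03]
270 [0.5227 0.0871] [ 0.1  -0.02]
[0.46562997 0.16680106 0.04992374]
```

```bash
python3 -m handwheel '[[0,-0.02,-0.2,0,0,0,0],[0,0.03,-0.25,0,0,0,0],[0,0.07,-0.24,0,0,0,0],[0,0.11,-0.23,0,0,0,0],[0,0.15,-0.2,0,0,0,0],[0,0.09,-0.08,0,0,0,0],[0,0.09,-0.08,0,0,0,0],[0,0.1,-0.07,0,0,0,0],[0,0.1,-0.07,0,0,0,0],[0,0.08,-0.04,0,0,0,0],[0,0.08,-0.03,0,0,0,0],[0,0.07,-0.03,0,0,0,0],[0,0.05,-0.02,0,0,0,0],[0,0.05,-0.01,0,0,0,0],[0,0.05,-0.01,0,0,0,0],[0,0.05,-0.01,0,0,0,0],[0,0,0,0,0,0,0]]'
python3 - <<'E'
from h import *
save('top','pics/t3.png',(185,140,325,245),5.7)
E
```

```text
clock: 10.5
eef_pos: [0.5236, 0.0884, 0.05]
ee_rot: [-0.003, -0.07, 0.998, -0.001]
contact_force: [-1.0, -0.1, -0.1]
gripper_width: 0.0004
grasp_force: 0.1
```

View pics/t3.png

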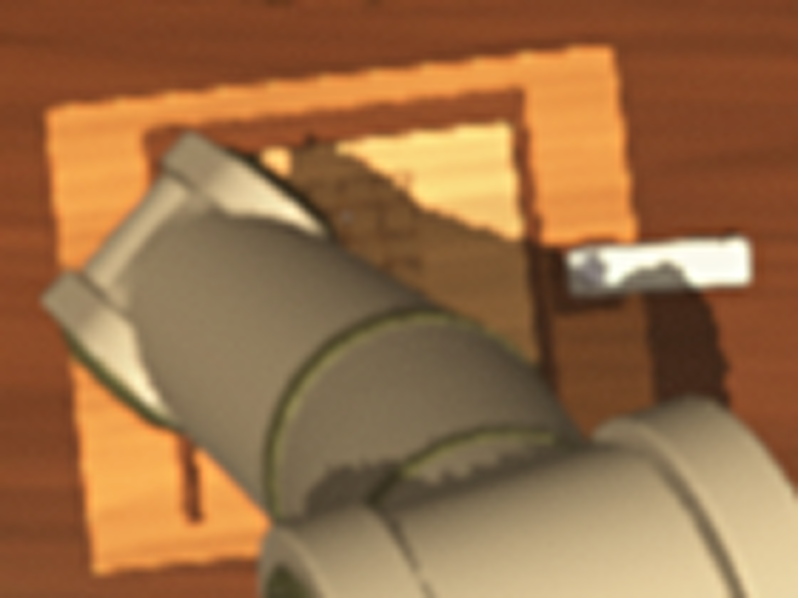

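The arm hides the left arm in this view; the -1 N in x means the finger is in light contact. I back off, rise, and plan the right arm's sweep.

```bash
python3 -m handwheel '[[0,-0.2,-0.03,0,0,0,0],[0,-0.2,-0.03,0,0,0,0],[0,0,0,0.8,0,0,0],[0,0,0,0.8,0,0,0],[0,0,0,0,0,0,0],[0,0,0,0,0,0,0]]'
python3 - <<'E'
from sweep import *
s=manip.state()['eef_pos']
plan(np.array([.0032,-.128]),[266]+list(range(266,99,-10))+[94,90],1,start=s); print(s)
E
```

```text
clock: 11.3
eef_pos: [0.5027, 0.0851, 0.1297]
ee_rot: [-0.003, -0.07, 0.998, -0.001]
contact_force: [-0.4, 0.5, 0.6]
gripper_width: -0.0002
grasp_force: 0.0
266 [ 0.6114 -0.1621] [ 2.17 -4.94]
266 [ 0.5894 -0.1635] [-0.44 -0.03]
256 [ 0.5775 -0.1672] [-0.24 -0.07]
246 [ 0.565  -0.1688] [-0.25 -0.03]
236 [ 0.5525 -0.1682] [-0.25  0.01]
226 [ 0.5403 -0.1655] [-0.24  0.05]
216 [ 0.5288 -0.1606] [-0.23  0.1 ]
206 [ 0.5183 -0.1539] [-0.21  0.14]
196 [ 0.5091 -0.1454] [-0.18  0.17]
186 [ 0.5015 -0.1354] [-0.15  0.2 ]
176 [ 0.4957 -0.1243] [-0.11  0.22]
166 [ 0.492  -0.1124] [-0.07  0.24]
156 [ 0.4904 -0.1   ] [-0.03  0.25]
146 [ 0.491  -0.0875] [0.01 0.25]
136 [ 0.4937 -0.0753] [0.05 0.24]
126 [ 0.4986 -0.0637] [0.1  0.23]
116 [ 0.5053 -0.0532] [0.14 0.21]
106 [ 0.5138 -0.044 ] [0.17 0.18]
94 [ 0.5259 -0.0351] [0.24 0.18]
90 [ 0.5303 -0.0327] [0.09 0.05]
[0.50267489 0.08507331 0.12971493]
```

```bash
python3 -m handwheel '[[0,0.36,-0.82,0,0,0,0],[0,0.36,-0.82,0,0,0,0],[0,0.36,-0.82,0,0,0,0],[0,0.36,-0.82,0,0,0,0],[0,0.36,-0.82,0,0,0,0],[0,0.37,-0.84,0,0,0,0],[0,0,0,0,0,0,0],[0,0,0,0,0,0,0],[0,0,0,-0.8,0,0,0],[0,0,0,-0.5,0,0,0],[0,0,0,-0.3,0,0,0],[0,0,0,0,0,0,0],[0,0,0,0,0,0,0]]'
```

```text
clock: 12.92
eef_pos: [0.6122, -0.1609, 0.0508]
ee_rot: [-0.002, -0.071, 0.997, -0.001]
contact_force: [1.0, 0.1, 0.3]
gripper_width: -0.0001
grasp_force: 0.0
```

```bash
python3 -m handwheel '[[0,-0.22,-0.02,0,0,0,0],[0,-0.22,-0.01,0,0,0,0],[0,-0.24,-0.07,0,0,0,0],[0,-0.25,-0.03,0,0,0,0],[0,-0.25,0.01,0,0,0,0],[0,-0.24,0.05,0,0,0,0],[0,-0.23,0.1,0,0,0,0],[0,-0.21,0.14,0,0,0,0],[0,-0.18,0.17,0,0,0,0],[0,-0.15,0.2,0,0,0,0],[0,-0.11,0.22,0,0,0,0],[0,0,0,0,0,0,0],[0,0,0,0,0,0,0]]'
python3 - <<'E'
from sweep import *
s=manip.state()['eef_pos']
plan(np.array([.0032,-.128]),list(range(176,99,-10))+[94,90],1,o0=.023,start=s); print(s)
save('scene','pics/s2.png',(170,150,350,270),4.4)
E
```

```text
clock: 14.55
eef_pos: [0.4966, -0.1232, 0.0499]
ee_rot: [-0.003, -0.071, 0.997, -0.001]
contact_force: [-0.7, -0.3, -0.8]
gripper_width: 0.0001
grasp_force: 0.0
176 [ 0.4957 -0.1243] [-0.02 -0.02]
166 [ 0.492  -0.1124] [-0.07  0.24]
156 [ 0.4904 -0.1   ] [-0.03  0.25]
146 [ 0.491  -0.0875] [0.01 0.25]
136 [ 0.4937 -0.0753] [0.05 0.24]
126 [ 0.4986 -0.0637] [0.1  0.23]
116 [ 0.5053 -0.0532] [0.14 0.21]
106 [ 0.5138 -0.044 ] [0.17 0.18]
94 [ 0.5259 -0.0351] [0.24 0.18]
90 [ 0.5303 -0.0327] [0.09 0.05]
[ 0.49662674 -0.12322038  0.04993487]
```

View pics/s2.png

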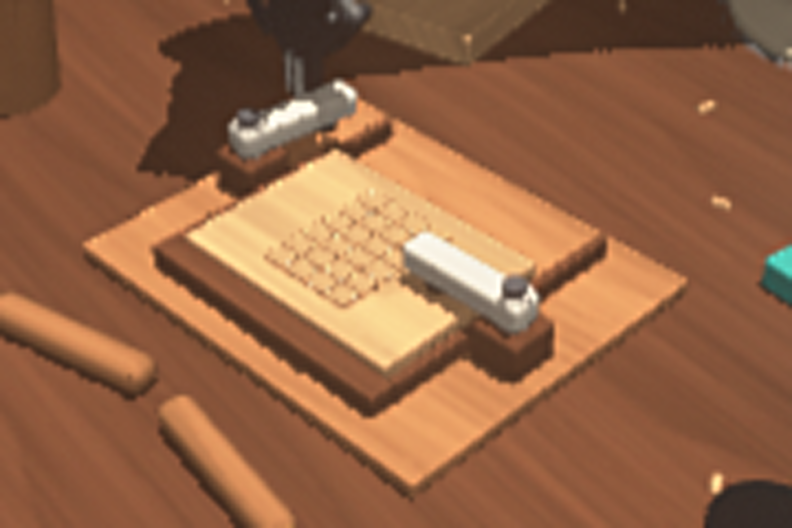

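The left arm lies square across the panel, from its pivot at (515,288) to its tip at (415,245), and the panel is against the fence. The right arm points back towards the robot, with the finger on its outer side at (293,80). I finish this sweep slowly.

```bash
python3 -m handwheel '[[0,-0.08,0.22,0,0,0,0],[0,-0.03,0.25,0,0,0,0],[0,0.01,0.25,0,0,0,0],[0,0.05,0.24,0,0,0,0],[0,0.05,0.12,0,0,0,0],[0,0.05,0.11,0,0,0,0],[0,0.07,0.1,0,0,0,0],[0,0.07,0.11,0,0,0,0],[0,0.08,0.09,0,0,0,0],[0,0.09,0.09,0,0,0,0],[0,0.08,0.06,0,0,0,0],[0,0.08,0.06,0,0,0,0],[0,0.08,0.06,0,0,0,0],[0,0.05,0.03,0,0,0,0],[0,0.04,0.02,0,0,0,0],[0,0,0,0,0,0,0],[0,0,0,0,0,0,0]]'
```

```text
clock: 16.73
eef_pos: [0.5315, -0.0327, 0.05]
ee_rot: [-0.003, -0.07, 0.998, -0.001]
contact_force: [-0.5, -0.6, -0.3]
gripper_width: 0.0001
grasp_force: 0.2
```

```bash
python3 -m handwheel '[[0,-0.2,-0.03,0,0,0,0],[0,-0.2,-0.03,0,0,0,0],[0,0,0,0.8,0,0,0],[0,0,0,0.8,0,0,0],[0,0,0,0.8,0,0,0],[0,0,-0.9,0.5,0,0,0],[0,0,-0.9,0,0,0,0],[0,0,-0.9,0,0,0,0],[0,0,-0.9,0,0,0,0],[0,0,-0.9,0,0,0,0],[0,0,-0.9,0,0,0,0],[0,0,0,0,0,0,0],[0,0,0,0,0,0,0],[0,0,0,0,0,0,0]]'
python3 - <<'E'
from h import *
save('top','pics/t4.png',(185,140,325,245),5.7)
E
```

```text
clock: 18.48
eef_pos: [0.5113, -0.3044, 0.1951]
ee_rot: [-0.003, -0.071, 0.997, -0.001]
contact_force: [-0.0, 0.4, 0.1]
gripper_width: 0.0001
grasp_force: 0.0
```

View pics/t4.png

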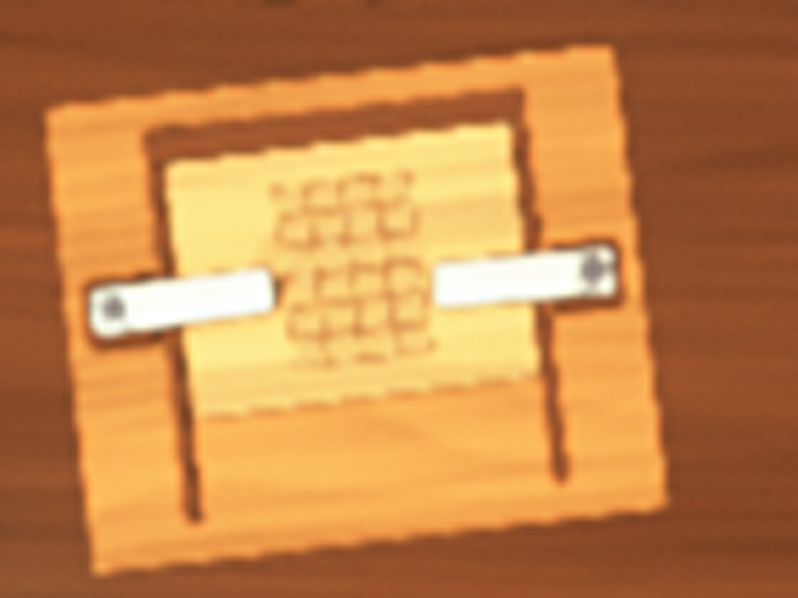

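Both arms lie square across the panel, left tip at (272,290) and right tip at (436,286), within a few degrees. The panel's far edge meets the fence and the gripper is clear, so I hand it in.

Run:
```python
from m import *
print(tob(c2w([(166,162),(510,125),(538,374),(200,416)],.034)).mean(0))
print(manip.sign_off())
```

```text
[ 0.02041938 -0.00116668]
the job is handed in; nothing more can be done
None
```

The job is handed in at about 18.5 s: the panel is against the fence (measured x = 20 mm in the board's frame), both hold-down arms point across it to within a few degrees, and the gripper was kept clear of the mallet, jar and gouges; no verdict came back.

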